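# Lock the draw tube's strap and index its carriage one gap towards the mirror

## Robot

A 6-joint arm with a two-finger parallel gripper is mounted at the origin on the work surface. World frame = base frame: x ahead of the robot, y to its left, z up, the work surface at z = 0. Lengths are in m, angles in rad, forces in N, time in s.
With the tool pointing down it reaches from about 0.4 to 0.825 m from the base axis. Payload 7 kg.
Tool frame: the origin (TCP) lies at the very end of the fingers, on their centre line; the grasp point (between the pads) lies 19 mm behind it; y points along the fingers, z is the direction in which the jaws open and shut, and the axes are right-handed (so a half turn about y gives the same grasp; the last joint's range is limited). The gripper opens to 88 mm and grips with 3 to 60 N. Pads are 19 mm wide; open, the fingers measure 130 mm over their backs; the gripper's body (78 mm by 193 mm) begins 47 mm behind the grasp point.
Start: joints at [1.403, 0.359, 0.012, 0, -1.224, -0.288], TCP at [0.297, 0.606, 0.227] pointing down, gripper open.
Joint ranges: [-3.07, 3.07], [-1.43, 2.12], [-1.02, 1.25], [-3.03, 1.67], [-3.05, -0], [-3.03, 3.03]. Speed limits (rad/s): [2.39, 2.39, 3.01, 3.14, 3.14, 3.14].

## Interface

Orientations are given as [roll, pitch, yaw] about the fixed x, y, z axes, in that order (R = Rz(yaw) Ry(pitch) Rx(roll)).
In Python, from station import get_state, grab_frame, job_done, regions_of gives the robot as it stands.
- The arm moves only by the tool drive_tool, never from a script. Its argument "rows" is a list of rows, each a list of 3 entries, a list of its own where there are three numbers: the shift along the world's x, y, z as a fraction of full scale, then the turn about the world's z as a fraction of full scale, then the opening, from 0 (shut) to 1 (fully open). A call has 1 to 12 rows; each row is the pose to reach, as a shift and turn from the pose commanded when the call began; what a row does not reach only later rows make up. Full scale, the value 1, is 30 cm for a shift and 90 degrees for a turn. A row lasts 1/10 s, in which the tool goes at most 50 mm and 8.59 degrees, less where a joint would pass 70% of its speed; a pose out of reach is approached as far as the arm can. A call with a number of a shift or a turn outside -1 to 1 is refused whole. A call with a gripper value outside its range is refused whole. The fingers move at their own pace and stop on an object; "newtons" is the grip in N (left out, the last holds). Time passes only in rows, so rows that repeat a pose let the fingers close. It gives the time, the measured TCP pose, the force and the opening at its end, in the units of the state.
- get_state(): the state, without advancing time (a new reading comes with each control period).
- grab_frame(name): name is "scene" or "top"; returns a dict with "img" (420x560x3 uint8, blue, green, red), "fx", "fy", "cx", "cy" (pixels), "k1" (the pictures are not rectified: a ray, as slopes to the right and down, at radius r is drawn at 1 + k1 r^2 times it, then the intrinsics apply), "T" (4x4, takes a point from camera to world coordinates). Camera axes: x right, y down, z forward; pixel columns grow to the right and rows downward; lengths in m; the calibration is good to about 2 mm. A picture is of the moment at which its call begins. There is no depth.
- job_done(): hands the job in, once; it reports no verdict.
Trained networks look in a picture, given as the dict that the camera call returned (one of the last four; its "shot" number tells which), for a name from the list of things; names that differ only in an ending like _2 or _b are one class to them, and where a whole thing is asked for, a point or a joint stands for the part that bears it (a point fixed in the world has none). Each returns a list of dicts, best first, with "confidence" (0 to 1); they miss things now and then, are a little off and sometimes report something else, mostly with a low value. They report only what shows in the picture. A call takes as long as a camera call. They do not tell look-alikes from the thing itself.
- regions_of(picture, thing): "pixels" (420x560 bool, what is visible of it) and "box" ([left, top, right, bottom] in pixels, round what is visible of it).
The state is a dict: "t": time; "q": joint angles; "qd": joint speeds; "joint_efforts": joint torques, N m; "eef_pos": TCP position; "ee_rot": TCP orientation; "force": force on the tool from outside, world axes, zero at the start; "moment": the same for the moment, N m; "width": finger opening in m.
Only numpy, scipy, OpenCV 4.12 (cv2) and the standard library are available. Lean on these libraries where they do the work, as an engineer would, in place of code of your own. Each camera call takes 0.05 s, during which the arm holds its last target. There are 200 camera calls.

## Task

On the alignment track, first turn the brass turnbutton square across the strap over the draw tube so that the strap is locked. Then take hold of the spring plunger's black knob, pull it up until the pin is free, slide the tube carriage to the very next gap of the ladder towards the round mirror (not towards the square filter) and let the pin down fully home there. Finish while holding: the gripper keeps hold of the knob with the pin fully home, and the loose ring, eyepiece and spare tube beside the track are left where they stand.

Things in the scene. Friction and masses are not known exactly. Their poses are not given: they have to be found in the camera images.
- fixture: grey base plate, 160 (x) by 350 mm (y), bolted to the bench, with the ladder track: steel rungs every 30 mm along y with 10 mm gaps between them, rung tops 30 mm above the bench. Origin: middle of its underside. Its y axis runs along the track, z up; the robot is on its -x side
- carriage (a joint): slide of the aluminium carriage (150 x 150 mm plate, top 40 mm above the bench, carries the brass draw tube, plunger and turnbutton) along the fixture's y axis, positive to +y, 2 N friction. 0 = pin in the first gap; next gaps at +0.030 and -0.030 m (then +-0.060); ends at +-0.065. With the pin down it moves only about 1 mm either way
- plunger (a joint): lift of the plunger's pin in m: 0 = fully home (12 mm deep between two rungs), clear of the rungs above 0.012, stop at 0.018. A spring pulls it down (4 N at 0, 7 N at 0.015). Round-nosed 8 mm pin: let down within some 2 mm of a gap it finds its way in, farther off it rests on a rung at 0.012
- knob: the plunger's round black knob on the robot's side of the carriage: 26 mm across, 18 mm high, axis upright; origin at its centre, 101 mm above the bench with the pin home, at x -40, y -45 mm from the fixture's origin (plus the carriage's slide). Below it an 8 mm stem, then (26 mm below its centre) a 22 mm wide barrel. Fingers can close on it from above in any direction
- turnbutton (a joint): angle of the brass turnbutton about its upright pivot in rad: 0 = along the strap's slot (fixture's x axis), grows counterclockwise seen from above, 1.571 = square across the strap (fixture's y axis) against its stop: strap locked. Starts at 0.1 to 0.6. Light friction (0.03 N m), stays where left; stop also at 0
- turnbutton_grip (a point): the point to grip the turnbutton: on its pivot, 107 mm above the bench, at x -5, y +45 mm from the fixture's origin (plus the carriage's slide). A brass bar 44 x 10 x 8 mm with an upright fin along it, 30 mm long, 10 mm thick, 22 mm high (top 117 mm above the bench). The point's x axis points along the bar. The strap's top lies 22 mm below
- strap (a joint): opening angle of the slotted aluminium strap over the draw tube (30 mm wide, 100 mm long, hinged on the fixture's +x side, its slot round the turnbutton); 0 = closed, lying on the tube, as it starts; its own weight keeps it closed
- mirror: fixed chrome mirror stand: upright round mirror disc, 50 mm across, in a two-armed fork on a round foot, 93 mm high; stands past one end of the track, 205 mm along y from the fixture's middle: at its +y end or its -y end. Origin: middle of its foot's underside
- filter: fixed filter stand at the other end of the track: upright square black frame, 54 mm wide, with a frosted glass pane, on a square foot, 93 mm high. Origin: middle of its foot's underside
- mount_ring: bystander, to be left alone: flat black camera mount ring lying in front of the track, 60 mm across, 14 mm high. Origin: middle of its underside
- eyepiece: bystander, to be left alone: black eyepiece standing behind the track, 38 mm across, 46 mm high. Origin: middle of its underside
- tube_section: bystander, to be left alone: short spare brass tube standing upright behind the track, 36 mm across, 50 mm high. Origin: middle of its underside
Mind the look-alikes: they are no part of the job. What is shaped like the mirror but blue or pink is not meant.

How it is judged:
On the way, in this order (a step that is already met when the one before it is completed fails the run):
1. the turnbutton is turned across the strap while the carriage is still in its first gap (value of joint turnbutton above 1.35 rad and value of joint carriage between -0.006 and 0.006 m), for 0.2 s.
2. the knob is held and the pin pulled clear of the rungs (contact force between the fingers and knob above 2 N and value of joint plunger above 0.01 m), for 0.1 s.
3. the carriage is at the next gap on the mirror's side, the pin home (((y of mirror in the frame of fixture above 0 m and value of joint carriage between 0.026 and 0.034 m) or (y of mirror in the frame of fixture below 0 m and value of joint carriage between -0.034 and -0.026 m)) and value of joint plunger below 0.003 m), for 0.2 s.
At the end, for the whole second after the job is handed in: Turnbutton beyond 1.35 rad, strap closed (under 0.06 rad), carriage within 4 mm of the next gap on the mirror's side and at rest, pin within 3 mm of fully home, and the fingers holding the knob with more than 2 N (all of step 3 and value of joint turnbutton above 1.35 rad and value of joint strap below 0.06 rad and contact force between the fingers and knob above 2 N and velocity of joint carriage between -0.01 and 0.01 m/s); the arm keeps its last pose, push and grip.
It fails at once if the loose ring, eyepiece or spare tube is pushed more than 25 mm from its place (distance of any of mount_ring, eyepiece, tube_section from where it was at the start of the episode above 0.025 m).
It also fails if it takes over 45 s, if anything falls off the work surface, if the arm or the gripper's body presses on something with over 40 N, if the wrist force passes 120 N, or if a joint passes its speed limit or range.

## Working session

There is one attempt and no reset: what is moved stays moved. The work goes in short steps, Python scripts to look and compute and a tool call to move; the robot and the scene stay as the last step left them, time stands still between calls to the robot, and variables do not carry over. Pictures are saved under pics/ and viewed, about 8 in all and at most 12, crops included, and the job is handed in when it is done.

Besides the shell and the picture viewer there is one more tool, called after "Emit:" as name(argument=value, ...), one argument or row to a line, values as JSON. drive_tool: Moves the arm, as the interface text tells. Its arguments: {"type":"object","properties":{"rows":{"type":"array"},"newtons":{"type":"number"}},"required":["rows"]}

```bash
mkdir -p pics; ls; cat > h.py <<'E'
import numpy as np, cv2
from station import *
def ray(f,u,v):
    K=np.array([[f['fx'],0,f['cx']],[0,f['fy'],f['cy']],[0,0,1.]])
    p=cv2.undistortPoints(np.array([[[u,v]]],float),K,np.array([f['k1'],0,0,0.]))[0,0]
    T=np.array(f['T']); return T[:3,3],T[:3,:3]@np.array([p[0],p[1],1])
def atz(f,u,v,z):
    o,d=ray(f,u,v); return o+d*(z-o[2])/d[2]
def proj(f,P):
    T=np.array(f['T']); c=(np.array(P,float)-T[:3,3])@T[:3,:3]
    x,y=c[...,0]/c[...,2],c[...,1]/c[...,2]; s=1+f['k1']*(x*x+y*y)
    return np.stack([f['fx']*x*s+f['cx'],f['fy']*y*s+f['cy']],-1)
E
python3 - <<'E'
from h import *
s=get_state(); print({k:np.round(s[k],3) for k in ('t','eef_pos','ee_rot','width','force')})
for n in('scene','top'):
    f=grab_frame(n); cv2.imwrite(f'pics/{n}0.png',f['img']); print(n,np.round(f['T'],3).tolist(),f['fx'],f['k1'])
    for t in ('fixture','knob','turnbutton_grip','turnbutton','strap','mirror','filter','mount_ring','eyepiece','tube_section','carriage'):
        for r in regions_of(f,t)[:3]:
            p=np.argwhere(r['pixels']).mean(0)[::-1]; print(t,round(r['confidence'],2),r['box'],p.round(1),r['pixels'].sum())
E
```

```text
pics
{'t': np.float64(0.0), 'eef_pos': array([0.297, 0.606, 0.226]), 'ee_rot': array([-1.569,  0.   ,  2.686]), 'width': np.float64(0.087), 'force': array([-0.161, -0.289,  0.689])}
scene [[0.875, 0.345, -0.34, 0.906], [0.484, -0.596, 0.641, -0.568], [0.018, -0.725, -0.689, 0.743], [0.0, 0.0, 0.0, 1.0]] 458.1866270410632 -0.02685708973391145
fixture 0.74 [166.5, 177.9, 327.0, 303.9] [244.6 235.5] 9494
knob 0.56 [212.7, 191.0, 225.9, 208.9] [218.1 202.9] 140
turnbutton_grip 0.51 [251.2, 183.5, 271.0, 196.4] [259.7 188.6] 204
turnbutton_grip 0.48 [176.2, 267.1, 209.8, 314.1] [191.1 292.2] 868
turnbutton 0.64 [250.4, 176.3, 270.4, 199.0] [259.4 188.5] 222
strap 0.61 [246.0, 191.0, 289.0, 211.4] [269.6 201.3] 279
mirror 0.88 [334.4, 131.6, 357.6, 169.0] [342.2 150.1] 501
mirror 0.73 [310.3, 164.0, 328.7, 198.1] [317.8 180.3] 607
mirror 0.63 [288.4, 141.5, 311.4, 177.0] [297.4 157.1] 502
mount_ring 0.92 [162.3, 217.7, 188.2, 239.2] [175.5 229. ] 283
eyepiece 0.82 [304.8, 239.9, 320.9, 259.7] [310.3 247.4] 346
eyepiece 0.17 [248.1, 181.9, 268.7, 195.6] [259.5 188.6] 194
tube_section 0.68 [
[... 665 characters left out ...]
0, 332.3, 282.3] [325.4 272.8] 166
turnbutton 0.52 [273.5, 229.8, 279.2, 255.9] [277.9 242.3] 116
strap 0.57 [268.4, 203.2, 293.1, 260.1] [280.9 230.3] 761
strap 0.51 [325.2, 304.5, 361.6, 342.1] [343.9 322.5] 411
mirror 0.91 [187.4, 190.7, 210.6, 222.4] [199.6 208. ] 571
mirror 0.81 [108.3, 189.3, 142.8, 222.0] [125.7 205.6] 689
mirror 0.75 [168.6, 141.2, 194.3, 172.2] [180.6 157.3] 616
filter 0.91 [399.7, 228.7, 428.6, 261.3] [412.9 244.4] 643
mount_ring 0.76 [326.9, 305.2, 359.7, 341.3] [343.7 321.2] 400
eyepiece 0.86 [291.8, 162.6, 307.7, 176.8] [297.9 168.4] 307
tube_section 0.53 [340.2, 170.7, 363.6, 191.6] [352.9 180. ] 268
carriage 0.96 [260.0, 196.2, 355.3, 295.5] [303.8 244.4] 7161
```

```bash
python3 - <<'E'
import cv2
a=cv2.imread('pics/top0.png')[120:350,90:450]; cv2.imwrite('pics/t1.png',cv2.resize(a,None,fx=2.2,fy=2.2,interpolation=cv2.INTER_CUBIC))
a=cv2.imread('pics/scene0.png')[110:330,140:390]; cv2.imwrite('pics/s1.png',cv2.resize(a,None,fx=2.7,fy=2.7,interpolation=cv2.INTER_CUBIC))
E
```

```text
(no output)
```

View pics/t1.png

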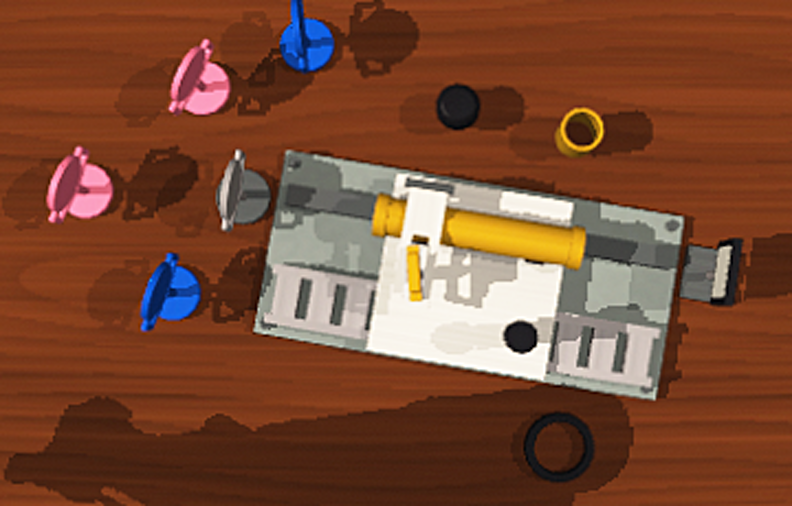

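View pics/s1.png

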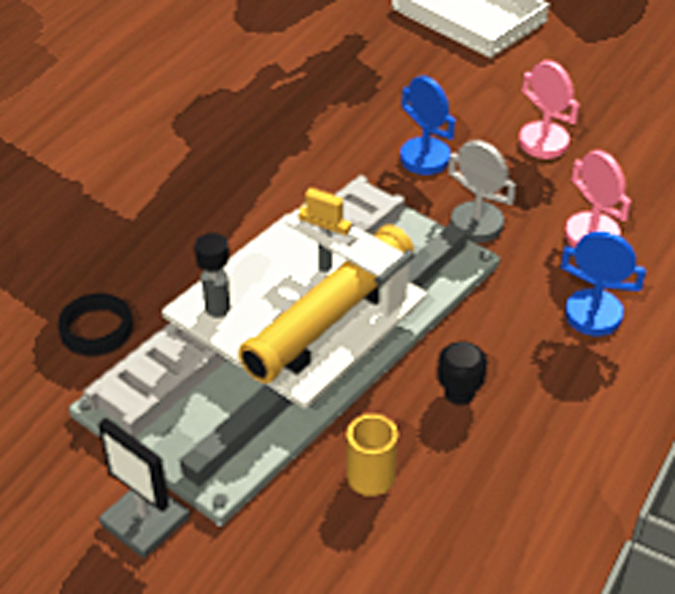

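The grey mirror stand (full-image top pixel about 199,207) is on the track axis, at the plate's left (+y) end. The four blue and pink mirrors are look-alikes, and the square filter is at the right end (413,244). The target is therefore +0.030. Next I'll fit the fixture pose.

```bash
cat > fit.py <<'E'
from h import *
from scipy.optimize import least_squares
def W(p,L): c,s=np.cos(p[2]),np.sin(p[2]); L=np.array(L,float); return np.stack([p[0]+c*L[...,0]-s*L[...,1],p[1]+s*L[...,0]+c*L[...,1],L[...,2]],-1)
E
python3 - <<'E'
from fit import *
ft=grab_frame('top'); fs=grab_frame('scene')
t1=lambda a:np.array(a,float)/2.2+[90,120]; s1=lambda a:np.array(a,float)/2.7+[140,110]
ct=t1([(287,150),(685,215),(656,400),(255,335)]); cs=s1([(498,260),(219,524),(72,408),(362,178)])
L=lambda z:np.array([(.08,.175,z),(.08,-.175,z),(-.08,-.175,z),(-.08,.175,z)])
kt=t1((521,337)); ks=s1((212,252))
def res(p): return np.r_[(proj(ft,W(p,L(p[3])))-ct).ravel(),(proj(fs,W(p,L(p[3])))-cs).ravel()]
r=least_squares(res,[.5,0,-.16,.01],loss='soft_l1'); p=r.x; print(p,res(p).round(1))
for f,k in((ft,kt),(fs,ks)):
    print('knob',proj(f,W(p,[-.04,-.045,.101 if f is fs else .11])),k,'pivot',proj(f,W(p,[-.005,.045,.117])),'mirror',proj(f,W(p,[0,.205,.05])))
for f in(ft,fs):
    print(atz(f,*((325.9,272.7) if f is ft else (218.1,202.9)),.106 if f is ft else .101),'pred',W(p,[-.04,-.045,.101]))
# fin angle: yellow-brass pixels near pivot, top
for f in(ft,fs):
    q=regions_of(f,'turnbutton')[0]; print(q['confidence'],q['box'])
print('pivot world',W(p,[-.005,.045,.107]),'knob',W(p,[-.04,-.045,.101]),'yaw deg',np.degrees(p[2]))
im=ft['img'].copy(); im=cv2.resize(im[200:300,240:360],None,fx=6,fy=6,interpolation=cv2.INTER_CUBIC)
js=fs['img'].copy(); js=cv2.resize(js[165:225,195:300],None,fx=6,fy=6,interpolation=cv2.INTER_CUBIC)
for a in(.1,.35,.6):
    e=.015*np.array([np.cos(a),np.sin(a)])
    for f,m,o in((ft,im,(240,200)),(fs,js,(195,165))):
        A,B=[((proj(f,W(p,[-.005+s*e[0],.045+s*e[1],.117]))-o)*6).astype(int).tolist() for s in(-1,1)]
        cv2.line(m,A,B,(0,255*(a==.35),255*(a!=.1)) if a!=.1 else (255,0,0),1)
        K=((proj(f,W(p,[-.04,-.045,.11]))-o)*6).astype(int).tolist(); cv2.circle(m,K,4,(0,0,255),-1)
m=np.zeros((600,720,3),np.uint8); m[:]=im
cv2.imwrite('pics/t2.png',m); cv2.imwrite('pics/s2.png',js)
E
```

```text
[ 0.52674047  0.00987127 -0.16377298  0.00834757] [-0.5 -0.2 -0.1  0.4  0.3 -0.2 -0.7 -1.2  0.6 -0.7  0.1 -0.6 -2.1  1.
 -2.2  1.6]
knob [327.98018324 270.64116892] [326.81818182 273.18181818] pivot [278.7501881  241.29666511] mirror [193.25929466 225.24318732]
knob [219.34661297 204.26311261] [218.51851852 203.33333333] pivot [260.86519386 183.20567751] mirror [305.87609468 171.6901948 ]
[ 0.47638765 -0.02476076  0.106     ] pred [ 0.47993882 -0.02800491  0.101     ]
[ 0.47543548 -0.02591686  0.101     ] pred [ 0.47993882 -0.02800491  0.101     ]
0.51 [272.1, 229.2, 281.7, 258.9]
0.5 [250.0, 178.0, 271.7, 196.9]
pivot world [0.52914426 0.05508434 0.107     ] knob [ 0.47993882 -0.02800491  0.101     ] yaw deg -9.3835007564292
```

View pics/t2.png

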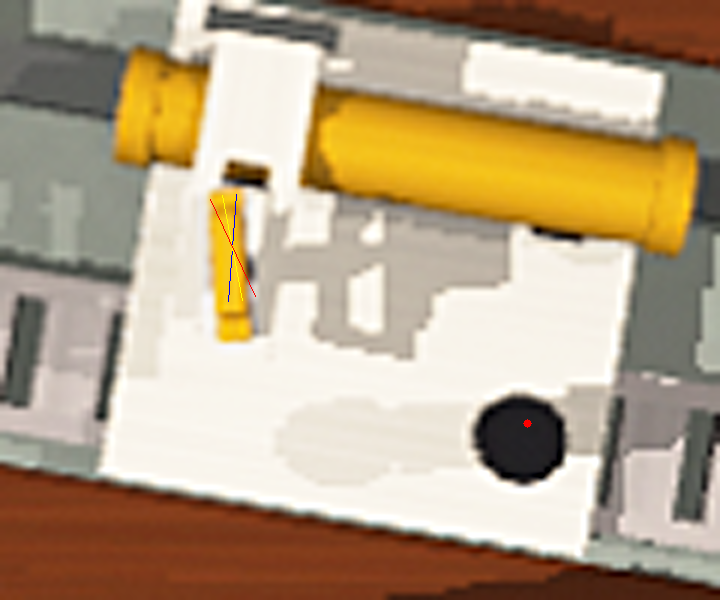

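View pics/s2.png

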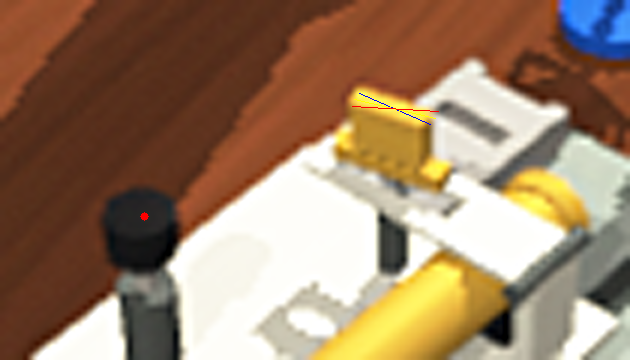

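The overlay shows the predicted knob is about 4 mm off the visible one: top view (326.5,273), scene view (218,202). The fin's top centre is at top view (278,242), lying about 3° from world x, so the button is at roughly 0.2 rad. I'll measure both directly.

```bash
python3 - <<'E'
from fit import *
ft=grab_frame('top'); fs=grab_frame('scene')
T6=lambda a:np.array(a)/6+[240,200]; S6=lambda a:np.array(a)/6+[195,165]
print('knob top',atz(ft,*T6((520,438)),.110), atz(fs,*S6((141,213)),.110))
print('fin  top',atz(ft,*T6((228,252)),.117), atz(fs,*S6((394,107)),.117))
a,b=[atz(ft,*T6(x),.117) for x in((226,193),(232,312))]; print('fin ends top',a,b,np.linalg.norm(a-b),np.degrees(np.arctan2(*(a-b)[[1,0]])))
a,b=[atz(fs,*S6(x),.117) for x in((430,121),(358,93))]; print('fin ends scene',a,b,np.linalg.norm(a-b),np.degrees(np.arctan2(*(a-b)[[1,0]])))
# refit: knob+fin from both
k=np.array([[-.04,-.045,.11],[-.005,.045,.117]])
ot=[T6((520,438)),T6((228,252))]; os=[S6((141,213)),S6((394,107))]
r=least_squares(lambda p:np.r_[(proj(ft,W(p,k))-ot).ravel(),(proj(fs,W(p,k))-os).ravel()],[.52,.01,-.16]); print(r.x,r.fun.round(1)); print(W(r.x,k))
s=get_state();print(s['eef_pos'],s['t'])
E
```

```text
knob top [ 0.47596595 -0.02577838  0.11      ] [ 0.47813332 -0.02723811  0.11      ]
fin  top [0.52796004 0.05634031 0.117     ] [0.5281751  0.05590376 0.117     ]
fin ends top [0.54449132 0.05695491 0.117     ] [0.51118696 0.05516883 0.117     ] 0.033352222207761635 3.0697634173049453
fin ends scene [0.54278192 0.05576573 0.117     ] [0.51341076 0.05604374 0.117     ] 0.029372471146342845 -0.5423181429191478
[ 0.52439969  0.01088885 -0.18798738] [ 0.  -0.4  0.2  0.  -0.2 -0.6 -0.1 -0.1]
[[ 0.4766947  -0.02584307  0.11      ]
 [ 0.52789748  0.05603047  0.117     ]]
[0.29711052 0.60606295 0.22657408] 1.5
```

Emit:
drive_tool(
  rows=[
    [[0.1,-0.2,0],-0.1,0.45],
    [[0.2,-0.4,0],-0.2,0.45],
    [[0.3,-0.6,0],-0.3,0.45],
    [[0.4,-0.8,0],-0.4,0.45],
    [[0.4,-0.95,0],-0.5,0.45],
    [[0.4,-0.95,0],-0.6,0.45],
    [[0.4,-0.95,0],-0.7,0.45],
    [[0.4,-0.95,0],-0.8,0.45],
    [[0.4,-0.95,0],-0.85,0.45],
    [[0.4,-0.95,0],-0.85,0.45],
  ],
  newtons=20,
)

```text
t: 2.5
eef_pos: [0.4172, 0.3208, 0.2268]
ee_rot: [-1.571, -0.0, 1.348]
force: [0.7, 0.6, -0.4]
width: 0.0393
```

Emit:
drive_tool(
  rows=[
    [[0.1,-0.2,0],-0.1,0.45],
    [[0.2,-0.4,0],-0.2,0.45],
    [[0.3,-0.6,0],-0.3,0.45],
    [[0.35,-0.75,0],-0.4,0.45],
    [[0.37,-0.88,0],-0.5,0.45],
    [[0.37,-0.88,0],-0.6,0.45],
    [[0.37,-0.88,0],-0.7,0.45],
    [[0.37,-0.88,-0.1],-0.8,0.45],
    [[0.37,-0.88,-0.25],-0.838,0.45],
    [[0.37,-0.88,-0.25],-0.838,0.45],
    [[0.37,-0.88,-0.25],-0.838,0.45],
  ],
)

```text
t: 3.6
eef_pos: [0.5282, 0.057, 0.152]
ee_rot: [-1.572, 0.001, 0.041]
force: [-0.3, 0.7, 1.5]
width: 0.0392
```

```bash
python3 - <<'E'
from h import *
s=get_state(); print(s['eef_pos'],s['ee_rot'],s['q'])
a=grab_frame('scene')['img'][110:230,190:340]; b=grab_frame('top')['img'][190:310,220:370]
cv2.imwrite('pics/c3.png',cv2.resize(np.hstack([a,b]),None,fx=2.6,fy=2.6,interpolation=cv2.INTER_CUBIC))
E
```

```text
[0.52820493 0.0569511  0.15200063] [-1.57218236e+00  1.27223603e-03  4.08852468e-02] [ 4.77319147e-01  1.87339741e-01 -4.07969472e-01  8.66551778e-04
 -9.77226161e-01 -2.00771465e+00]
```

View pics/c3.png

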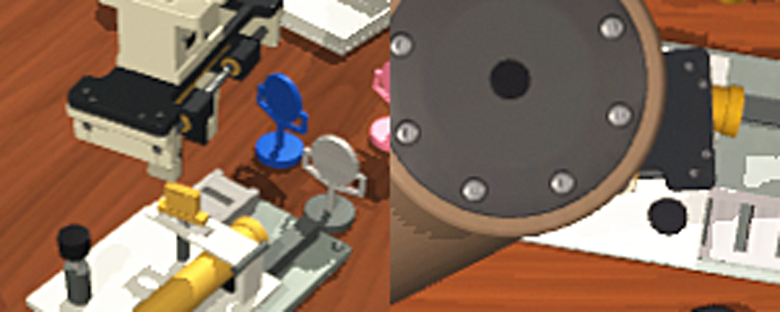

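The fingers hang over the fin in the scene view, and the knob is clear of them. I'll lower and close.

Emit:
drive_tool(
  rows=[
    [[0,-0.003,-0.06],0,0.45],
    [[0,-0.003,-0.12],0,0.45],
    [[0,-0.003,-0.17],0,0.45],
    [[0,-0.003,-0.203],0,0.45],
    [[0,-0.003,-0.203],0,0.2],
    [[0,-0.003,-0.203],0,0.1],
    [[0,-0.003,-0.203],0,0],
    [[0,-0.003,-0.203],0,0],
    [[0,-0.003,-0.203],0,0],
  ],
  newtons=15,
)

```text
t: 4.6
eef_pos: [0.5287, 0.057, 0.0915]
ee_rot: [-1.569, -0.002, 0.034]
force: [-1.6, 3.5, 3.2]
width: 0.0098
```

Emit:
drive_tool(
  rows=[
    [[0,0,0],0.08,0],
    [[0,0,0],0.16,0],
    [[0,0,0],0.24,0],
    [[0,0,0],0.32,0],
    [[0,0,0],0.4,0],
    [[0,0,0],0.48,0],
    [[0,0,0],0.56,0],
    [[0,0,0],0.64,0],
    [[0,0,0],0.72,0],
    [[0,0,0],0.8,0],
    [[0,0,0],0.86,0],
    [[0,0,0],0.86,0],
  ],
)

```text
t: 5.8
eef_pos: [0.5264, 0.0592, 0.0915]
ee_rot: [-1.569, -0.004, 1.388]
force: [-17.4, 21.3, 14.1]
width: 0.0102
```

```bash
python3 - <<'E'
from h import *
s=get_state(); print(s['eef_pos'],s['ee_rot'],s['moment'],s['force'])
E
```

```text
[0.52637405 0.05917843 0.09147699] [-1.56860809 -0.00380006  1.38842053] [ 7.51616581e+00  6.04195233e+00 -1.94690968e-03] [-17.44964746  21.28835366  14.133843  ]
```

Lateral force built up to about 27 N, because the grip was slightly off the pivot. I'll open, retreat and check the button.

Emit:
drive_tool(
  rows=[
    [[0,0,0],0,0.4],
    [[0,0,0],0,0.4],
    [[0,0,0],0,0.4],
    [[0,0,0.1],0,0.45],
    [[0,0,0.2],0,0.45],
    [[-0.1,0.1,0.33],0,0.45],
    [[-0.2,0.25,0.45],0,0.45],
    [[-0.25,0.4,0.5],0,0.45],
    [[-0.25,0.55,0.5],0,0.45],
    [[-0.25,0.7,0.5],0,0.45],
    [[-0.25,0.7,0.5],0,0.45],
  ],
)

```text
t: 6.9
eef_pos: [0.4533, 0.2702, 0.2411]
ee_rot: [-1.572, -0.001, 1.388]
force: [-0.1, -0.7, -0.1]
width: 0.0397
```

```bash
python3 - <<'E'
from h import *
s=get_state(); print(s['eef_pos'],s['ee_rot'],s['force'])
a=cv2.resize(grab_frame('scene')['img'][165:225,195:300],None,fx=5,fy=5,interpolation=cv2.INTER_CUBIC); b=cv2.resize(grab_frame('top')['img'][200:300,240:360],None,fx=6,fy=6,interpolation=cv2.INTER_CUBIC)
cv2.imwrite('pics/s4.png',a);cv2.imwrite('pics/t4.png',b)
E
```

```text
[0.45325718 0.27016084 0.24114287] [-1.57193455e+00 -1.44969966e-03  1.38798247e+00] [-0.14108264 -0.65779056 -0.06327707]
```

View pics/t4.png

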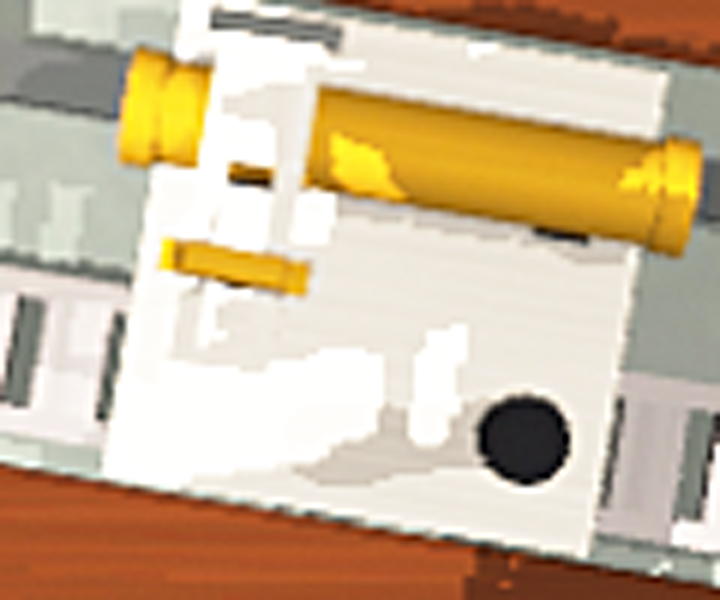

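The bar is now at (168,255)–(300,278) in the crop, about parallel to the track edge, so it is square across the strap, which is still closed. The knob is at (524,440), about 1 mm towards -y within the pin's play. Next is the knob.

Emit:
drive_tool(
  rows=[
    [[0.02,-0.15,0],0,0.6],
    [[0.04,-0.3,0],0,0.6],
    [[0.06,-0.45,0],0,0.6],
    [[0.077,-0.6,0],0,0.6],
    [[0.077,-0.75,0],0,0.6],
    [[0.077,-0.9,0],0,0.6],
    [[0.077,-0.99,-0.1],0,0.6],
    [[0.077,-0.99,-0.2],0,0.6],
    [[0.077,-0.99,-0.32],0,0.6],
    [[0.077,-0.99,-0.35],0,0.6],
    [[0.077,-0.99,-0.35],0,0.6],
  ],
)

```text
t: 8.1
eef_pos: [0.4751, -0.032, 0.1348]
ee_rot: [-1.568, 0.002, 1.384]
force: [0.7, -0.1, 0.6]
width: 0.0526
```

Emit:
drive_tool(
  rows=[
    [[0,0,0],0,0.6],
    [[0,0,0],0,0.6],
  ],
)

```text
t: 8.3
eef_pos: [0.4773, -0.0306, 0.1373]
ee_rot: [-1.573, -0.001, 1.386]
force: [-0.3, -0.4, 0.4]
width: 0.0527
```

```bash
python3 - <<'E'
from h import *
f=grab_frame('scene'); a=f['img'][110:240,150:300]
cv2.imwrite('pics/c5.png',cv2.resize(a,None,fx=4,fy=4,interpolation=cv2.INTER_CUBIC))
s=get_state(); print(s['eef_pos'],s['ee_rot'])
E
```

```text
[ 0.4772111  -0.03049685  0.13717999] [-1.57318604e+00 -1.09170110e-03  1.38566868e+00]
```

View pics/c5.png

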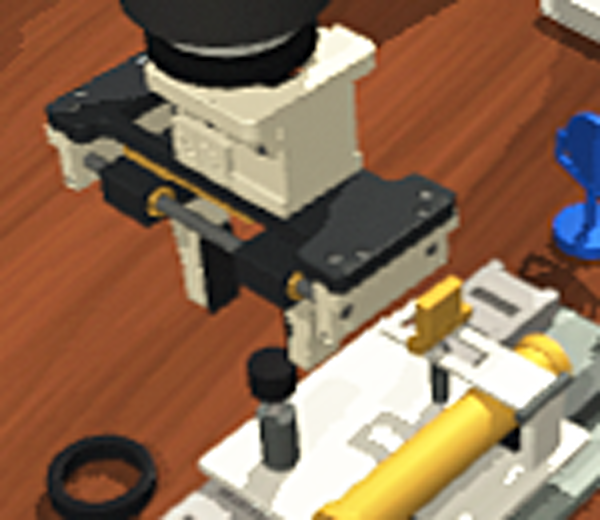

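The open fingers are above the knob on both sides along x. TCP is 4 mm too far towards -y, so I'll correct that, lower and grip.

Emit:
drive_tool(
  rows=[
    [[0,0.013,-0.03],0,0.6],
    [[0,0.013,-0.08],0,0.6],
    [[0,0.013,-0.14],0,0.6],
    [[0,0.013,-0.184],0,0.6],
    [[0,0.013,-0.184],0,0.4],
    [[0,0.013,-0.184],0,0.2],
    [[0,0.013,-0.184],0,0],
    [[0,0.013,-0.184],0,0],
    [[0,0.013,-0.184],0,0],
  ],
  newtons=25,
)

```text
t: 9.25
eef_pos: [0.4763, -0.0267, 0.0811]
ee_rot: [-1.571, -0.001, 1.385]
force: [-2.7, 2.8, 4.9]
width: 0.0255
```

Emit:
drive_tool(
  rows=[
    [[0,0,0.01],0,0],
    [[0,0,0.02],0,0],
    [[0,0,0.03],0,0],
    [[0,0,0.04],0,0],
    [[0,0,0.05],0,0],
    [[0,0,0.053],0,0],
    [[0,0,0.053],0,0],
  ],
)

```text
t: 9.95
eef_pos: [0.4761, -0.027, 0.0964]
ee_rot: [-1.571, 0.0, 1.385]
force: [1.3, 1.9, -7.9]
width: 0.0252
```

Spring force of about 7–8 N down and a 15 mm lift: the pin is clear. I'll slide towards +y.

Emit:
drive_tool(
  rows=[
    [[0.003,0.016,0],0,0],
    [[0.006,0.034,0],0,0],
    [[0.009,0.052,0],0,0],
    [[0.012,0.07,0],0,0],
    [[0.0145,0.087,0],0,0],
    [[0.017,0.101,0],0,0],
    [[0.017,0.101,0],0,0],
    [[0.017,0.101,0],0,0],
  ],
)

```text
t: 10.75
eef_pos: [0.4813, 0.0039, 0.0963]
ee_rot: [-1.571, -0.001, 1.385]
force: [0.4, 2.0, -7.9]
width: 0.025
```

Emit:
drive_tool(
  rows=[
    [[0,0,-0.012],0,0],
    [[0,0,-0.024],0,0],
    [[0,0,-0.036],0,0],
    [[0,0,-0.046],0,0],
    [[0,0,-0.053],0,0],
    [[0,0,-0.053],0,0],
    [[0,0,-0.053],0,0],
  ],
)

```text
t: 11.45
eef_pos: [0.4814, 0.0032, 0.0812]
ee_rot: [-1.571, 0.0, 1.385]
force: [-4.5, 2.4, 4.5]
width: 0.025
```

```bash
python3 - <<'E'
from h import *
f=grab_frame('scene'); a=f['img'][110:260,150:350]
cv2.imwrite('pics/c6.png',cv2.resize(a,None,fx=4,fy=4,interpolation=cv2.INTER_CUBIC))
E
```

```text
(no output)
```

View pics/c6.png

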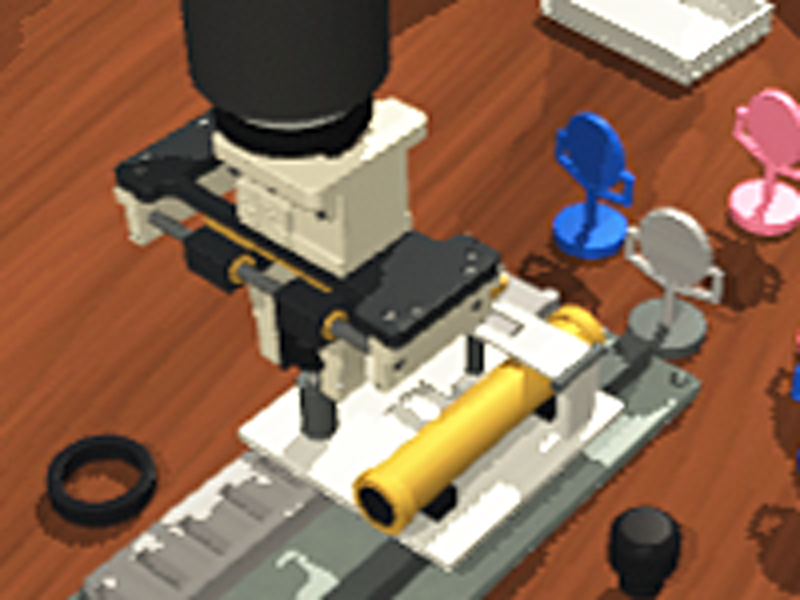

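The carriage has moved towards the mirror with the strap closed and the ring untouched. A small nudge will show whether the pin is captured.

Emit:
drive_tool(
  rows=[
    [[-0.002,-0.012,0],0,0],
    [[-0.002,-0.012,0],0,0],
    [[-0.002,-0.012,0],0,0],
  ],
)

```text
t: 11.8
eef_pos: [0.4814, 0.0018, 0.0812]
ee_rot: [-1.572, -0.003, 1.385]
force: [-7.0, 15.3, 4.0]
width: 0.0254
```

Emit:
drive_tool(
  rows=[
    [[0.002,0.008,0],0,0],
    [[0.002,0.008,0],0,0],
    [[0.002,0.008,0],0,0],
    [[0.002,0.008,0],0,0],
  ],
)

```text
t: 12.2
eef_pos: [0.4814, 0.0026, 0.0812]
ee_rot: [-1.571, -0.001, 1.385]
force: [-7.0, 5.5, 5.1]
width: 0.0253
```

The force rose to 15 N after about 1.4 mm of travel, so the pin is captured. I'm handing in.

```bash
python3 -c "
from station import *
print(job_done())"
```

```text
the job is handed in; nothing more can be done
None
```

The job is handed in, and every check I could make agreed with success; no verdict was reported.

- **Turnbutton:** I turned it about 78° counterclockwise. In the top view it lay parallel to the track, to within about 1–2°. The side force rose to about 27 N during the turn because I gripped slightly off the pivot; it dropped to zero after release.
- **Slide:** I lifted the knob 15 mm against a spring force of about 8 N. I then slid the carriage about 31 mm towards the grey mirror at the +y end and let the pin down.
- **Pin home:** The tool is back at its starting height, 81 mm. A sideways nudge met 15 N after about 1.4 mm, so the pin is held in the gap.
- **Final state:** The gripper still holds the knob (25 mm opening, 25 N set). The last scene picture showed the strap closed and the ring and eyepiece standing where they were. The spare tube was outside that crop, and the arm never went near it.
- **One disagreement:** My first plate-corner fit put the knob about 4 mm off, so I used direct measurements of the knob and fin instead.

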